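# Lock the bayonet thermometer into the dough container's lid

### The job

Take the dough thermometer out of the terracotta warming stone and lock it into the bayonet ring on the lid of the dough container: find the slots, press it in gently against the spring, give it a quarter turn clockwise until it springs up into its lock, and let go. Leave everything else on the shelf where it stands.

Things in the scene. Friction and masses are not known exactly. Their poses are not given: they have to be found in the camera images.
- thermo: Loose bayonet thermometer, 0.16 kg, upright in the stone. Origin on its axis at mid-height of its two red lugs, z up, x along the lugs, which point to +x and -x (half a turn looks and fits the same). Lugs 6 mm high (3 above and 3 below the origin), 6 wide, ends 17 from the axis. Steel barrel 22 mm in diameter from 10 below to 22 above the origin.
- grip (a point): Centre of the thermometer's black grip head, 39 mm above its origin, axes as the thermometer's. The head is a block 48 mm along x, 34 along y and 34 high (22 to 56 above the origin), with a white dial on top and a red stripe down each end face over a lug. It can be gripped from above across either pair of faces.
- nose (a point): Underside of the thermometer's barrel (bevelled nose), 10 mm below its origin. From here a steel stem, 7 mm in diameter, goes down another 50 mm; its tip is 60 below the origin.
- stone: Terracotta warming stone, a fixed block 90 x 90 mm and 56 high, origin at the centre of its underside. The thermometer stands in its central well (12 mm square, 53 deep), the barrel's nose resting on the stone's top: draw it straight up at least 50 mm to clear.
- dough_box: Dough rising container, standing fast: clear round tub with a green lid, 168 mm in diameter, 110 high. Origin at the centre of its underside, z up. On the lid's centre a black turret, 55 mm in diameter and 30 high, holds the aluminium bayonet ring; an orange sprung seat shows in its hole. The lid cracks above 45 N, even in a knock: touch it slowly.
- lid_top (a point): Centre of the lid's top, under the turret, 110 mm above the shelf. The turret's ring has been left turned: its slots lie along the container's x axis only give or take 43 degrees, a different angle each time that no pose tells (see it in pictures or feel for it). The ring is too stiff to be turned.
- port (a point): Centre of the ring's mouth, level with its flat top, 140 above the shelf; axes as the container's. Hole 25 mm in diameter with two opposite slots 9.4 wide for the lugs. Lugs off the slots rest on the flat top, the thermometer's origin 3 mm above this point; within 6 degrees of the slots they sink in freely until, origin 4 mm below it, the nose meets the sprung seat.
- press_depth (a point): Point on the ring's axis 14 mm below the mouth: where to press the thermometer's origin. The spring takes 4 N at 4 mm deep and 1 N more per mm: 14 N here. From 12 deep the lugs are under the ring's roof and turn clockwise (from above); hard stop at 16.5. Solid walls end the turn at 90 degrees, give or take 7, and block the other way.
- lock_depth (a point): Point on the ring's axis 8 mm below the mouth: where the thermometer's origin stands when locked. After the quarter turn (from about 80 degrees on) the lugs are under pockets 4 mm deep; when let up, the spring lifts them in and holds them. Released unturned it is pushed up to 4 deep or less; released part-turned it stays at 12 deep.
- jar_a: Closed clear glass jar, 70 mm in diameter, 120 high; bystander. Origin at the centre of its underside.
- jar_b: Closed amber glass jar, 64 mm in diameter, 100 high; bystander. Origin at the centre of its underside.
- scraper: Bamboo dough scraper lying flat, about 170 mm long and 10 high; bystander.
- mug: Blue mug, 76 mm in diameter, 85 high; bystander.
- bowl: White bowl, 130 mm in diameter, 50 high; bystander.
- spoon: Wooden spoon lying flat; bystander.
- spice_tin: Round steel tin, 56 mm in diameter, 50 high; bystander.
Mind the look-alikes: they are no part of the job. What is shaped like the stone but green or purple is not meant.

How it is judged:
By the outcome, as a careful person would: the job done as asked, in the order asked, and still so for the second after the job is handed in, with the robot touching nothing.
It also fails if it takes over 72 s, if anything falls off the work surface, if the arm or the gripper's body presses on something with over 40 N, if the wrist force passes 120 N, or if a joint passes its speed limit or range.

### The arm

A 6-joint arm with a two-finger parallel gripper is mounted at the origin on the work surface. World frame = base frame: x ahead of the robot, y to its left, z up, the work surface at z = 0. Lengths are in m, angles in rad, forces in N, time in s.
With the tool pointing down it reaches from about 0.275 to 0.75 m from the base axis. Payload 10.2 kg.
Tool frame: the origin (TCP) lies midway between the tips of the shut fingers; the grasp point (between the pads) lies 19 mm behind it (env.hold_point_z is the distance from the TCP to the grasp point, in m); z points along the fingers, y is the line along which they close (so a half turn about z gives the same grasp; the last joint's range is limited). The gripper opens to 85 mm and grips with 20 to 120 N. Pads are 22 mm wide; open, the fingers measure 114 mm over their backs; the gripper's body (76 mm by 85 mm) begins 54 mm behind the grasp point. The pads swing forward as they close: fully open they stand 13 mm farther back than shut.
Start: joints at [-1.437, 0.313, 1.498, -0, 1.331, -0.223], TCP at [0.183, -0.492, 0.231] pointing down, gripper open.
Joint ranges: [-2.94, 2.94], [-0.97, 2.17], [0.19, 2.56], [-1.23, 4.37], [0.02, 3.11], [-2.88, 2.88]. Speed limits (rad/s): [2.39, 2.39, 3.01, 3.14, 3.14, 3.14].

### API

Orientations are given as a unit quaternion [x, y, z, w].
In Python, from bench import env, kinematics, monitor, eyes, job gives the robot as it stands. The module is installed in compiled form; this text tells all that it offers. Calls block until the motion is done:
- env.reach(position, orientation): joint-space move of the TCP to a pose.
- env.movel(position, velocity=0.15, frame=None, guard=None): straight line of the TCP; frame=None keeps the orientation; velocity is the mean speed in m/s. With guard (N) it stops when the force on the tool has changed by that much, and returns True; else False.
- env.set_joints(angles): joint-space move.
- env.release() and env.close_gripper(effort=None): open the fingers fully, or close them until they stop; effort is the grip in N (None keeps the last).
- env.hold(seconds).
- kinematics.ik(position, orientation): joint angles nearest the present ones, or None.
- monitor.sense(): the state.
- eyes.grab_frame(name): name is "scene" or "top" or "wrist"; returns a dict with "frame" (480x640x3 uint8, red, green, blue), "mtx" (3x3 intrinsics, pixels), "view" (4x4, takes a point from world to camera coordinates). Camera axes: x right, y down, z forward; pixel columns grow to the right and rows downward; lengths in m; the calibration is good to about 2 mm. A picture is of the moment at which its call begins. There is no depth.
A pose or a line that the arm cannot do raises env.MotionError and nothing moves.
- job.hand_in(): hands the job in; it is judged then, once.
The state is a dict: "clock": time; "joints": joint angles; "qvel": joint speeds; "joint_efforts": joint torques, N m; "position": TCP position; "ee_rot": TCP orientation; "contact_force": force on the tool from outside, world axes, zero at the start; "ft_torque": the same for the moment, N m; "finger_gap": opening from 0.0 (shut) to 1.0 (fully open); "gripper_force": force on a finger pad.
Only numpy, scipy, OpenCV 4.12 (cv2) and the standard library are available. Lean on these libraries where they do the work, as an engineer would, in place of code of your own. Each camera call takes 0.05 s, during which the arm holds its last target. There are 200 camera calls.

## Working session

There is one attempt and no reset: what is moved stays moved. The work goes in short steps, each a Python script; the robot and the scene stay as the last script left them, time stands still between calls to the robot, and variables do not carry over. Pictures are saved under pics/ and viewed, at most 10 in all, crops included, and the job is handed in when it is done.

```bash
mkdir -p pics; python3 - <<'E'
from bench import env,monitor,eyes
import cv2,numpy as np
for n in("scene","top","wrist"):
    f=eyes.grab_frame(n); cv2.imwrite(f"pics/{n}0.png",f["frame"][:,:,::-1]); print(n,f["mtx"].round(1).tolist(),f["view"].round(3).tolist())
s=monitor.sense();print(s["clock"],s["ee_rot"],s["contact_force"],env.hold_point_z)
E
```

```text
scene [[434.1, 0.0, 312.4], [0.0, 434.1, 240.0], [0.0, 0.0, 1.0]] [[-0.077, 0.997, -0.018, 0.067], [0.82, 0.053, -0.57, -0.369], [-0.567, -0.059, -0.821, 1.404], [0.0, 0.0, 0.0, 1.0]]
top [[545.7, 0.0, 315.9], [0.0, 545.7, 240.4], [0.0, 0.0, 1.0]] [[-0.01, -1.0, 0.006, -0.011], [-0.981, 0.009, -0.196, 0.57], [0.196, -0.008, -0.981, 1.281], [0.0, 0.0, 0.0, 1.0]]
wrist [[331.8, 0.0, 316.8], [0.0, 331.8, 239.7], [0.0, 0.0, 1.0]] [[0.349, -0.937, -0.0, -0.525], [-0.897, -0.334, 0.29, -0.037], [-0.272, -0.101, -0.957, 0.378], [0.0, 0.0, 0.0, 1.0]]
0.15 [ 9.84133214e-01  1.77430514e-01  1.90893958e-05 -4.78458782e-04] [0.61921132 0.26605802 1.05460357] 0.0187
```

View pics/top0.png

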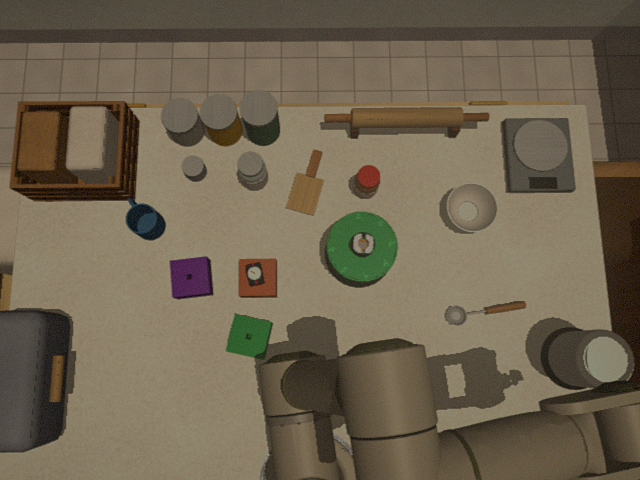

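View pics/scene0.png

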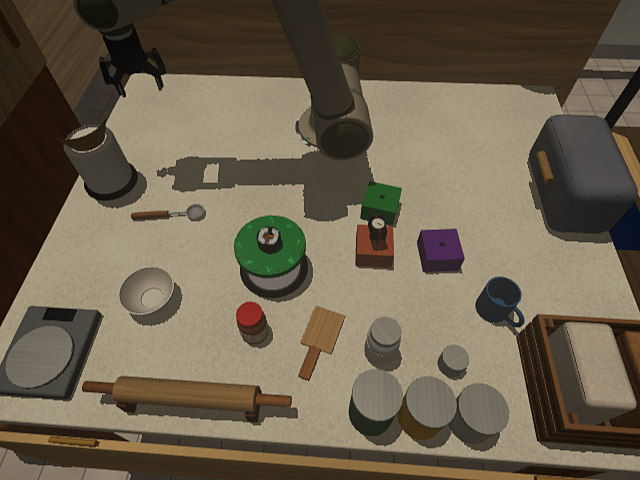

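The terracotta stone with the thermometer in it is at about (257,277) in the top view. Purple is at (190,277) and green at (249,336), and both are decoys with empty wells. The only container is at (362,247), with its turret at (364,243). Next I'll locate both by colour and take a closer look with the wrist camera.

```bash
cat > h.py <<'E'
from bench import env,monitor,eyes,kinematics,job
import cv2,numpy as np
from scipy.spatial.transform import Rotation as R
def ray(f,uv,z):
    V=f["view"];c=-V[:3,:3].T@V[:3,3]
    d=V[:3,:3].T@np.linalg.inv(f["mtx"])@np.array([uv[0],uv[1],1.])
    return c+d*(z-c[2])/d[2]
def proj(f,p):
    q=f["mtx"]@(f["view"]@np.append(p,1))[:3];return q[:2]/q[2]
def blob(f,lo,hi,box=None,minA=10):
    h=cv2.cvtColor(f["frame"],cv2.COLOR_RGB2HSV);m=cv2.inRange(h,np.array(lo),np.array(hi))
    if box:
        k=np.zeros_like(m);k[box[1]:box[3],box[0]:box[2]]=255;m&=k
    cs=[c for c in cv2.findContours(m,cv2.RETR_EXTERNAL,cv2.CHAIN_APPROX_NONE)[0] if cv2.contourArea(c)>=minA]
    return sorted(cs,key=cv2.contourArea)[::-1]
def down(yaw): # tool z down, tool y (closing line) at world angle yaw
    y=np.array([np.cos(yaw),np.sin(yaw),0]);z=np.array([0,0,-1.]);x=np.cross(y,z)
    return R.from_matrix(np.c_[x,y,z]).as_quat()
E
python3 - <<'E'
from h import *
f=eyes.grab_frame("top")
print("tool yaw",[np.degrees(np.arctan2(*(R.from_quat(monitor.sense()["ee_rot"]).as_matrix()[[1,0],1])))])
c=blob(f,(0,0,140),(180,70,255),(245,262,268,284))
for k in c[:2]:
    m=cv2.minEnclosingCircle(k);print("dial",m,ray(f,m[0],.122))
c=blob(f,(50,100,40),(75,255,255),(315,200,410,295))[0];e=cv2.fitEllipse(c);print("lid",e,ray(f,e[0],.110))
c=blob(f,(0,120,60),(15,255,255),(225,245,290,310))[0];r=cv2.minAreaRect(c);print("stone",r,ray(f,r[0],.056))
w=eyes.grab_frame("wrist");V=w["view"];print("cam",-V[:3,:3].T@V[:3,3])
E
```

```text
tool yaw [np.float64(-69.55492456480091)]
dial ((253.8333282470703, 272.72222900390625), 5.840051174163818) [0.48192805 0.12761182 0.122     ]
lid ((361.4866943359375, 246.3340606689453), (68.49530029296875, 69.80520629882812), 114.5634765625) [ 0.54357369 -0.12277007  0.11      ]
stone ((257.5, 277.0), (37.0, 38.0), 0.0) [0.48063618 0.12570796 0.056     ]
cam [ 0.25254288 -0.46672169  0.37252033]
```

```bash
python3 - <<'E'
from h import *
q=down(-np.pi/2)
env.reach([.475,-.123,.185],q); env.hold(.2)
f=eyes.grab_frame("wrist");a=f["frame"];np.savez("port.npz",**f)
u=proj(f,[.5436,-.1228,.14]).astype(int);print(u)
env.reach([.42,.127,.185],q);env.hold(.2)
g=eyes.grab_frame("wrist");np.savez("th.npz",**g)
v=proj(g,[.482,.1276,.122]).astype(int);print(v)
cr=lambda im,u:cv2.resize(im[max(u[1]-60,0):u[1]+60,max(u[0]-60,0):u[0]+60],(400,400),interpolation=cv2.INTER_CUBIC)
cv2.imwrite("pics/crops.png",np.hstack([cr(a,u),cr(g["frame"],v)])[:,:,::-1]);print(monitor.sense()["clock"])
E
```

```text
[313 149]
[312 160]
3.475
```

View pics/crops.png

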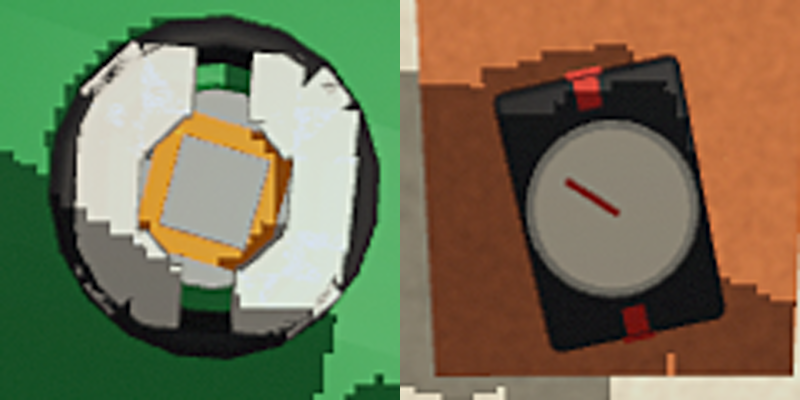

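The left crop shows the aluminium ring with its slots running near image-vertical: top slot centre at crop (222,60), bottom at (207,310). The right crop shows the thermometer in the terracotta stone, with its long axis through the stripes at (588,97) and (637,325) and its dial centred at (612,209). This is the right stone and the right thermometer.

```bash
python3 - <<'E'
from h import *
f=dict(np.load("port.npz"));g=dict(np.load("th.npz"))
P=lambda x,y:ray(f,(253+x/3.3333-.35,89+y/3.3333-.35),.14)
T=lambda x,y,z=.122:ray(g,(252+(x-400)/3.3333-.35,100+y/3.3333-.35),z)
ang=lambda a,b:np.degrees(np.arctan2(*(a-b)[[1,0]]))
print("slot edges",ang(P(196,50),P(180,328)),ang(P(251,50),P(233,305)),"mid",(P(222,60)+P(207,310))/2)
h=cv2.cvtColor(f["frame"],cv2.COLOR_RGB2HSV);box=np.zeros(h.shape[:2],np.uint8);box[89:200,260:371]=255
m=~cv2.inRange(h,np.array((45,90,30)),np.array((80,255,255)))&box
c=max(cv2.findContours(m,cv2.RETR_EXTERNAL,2)[0],key=cv2.contourArea);c=cv2.convexHull(c)
e=cv2.fitEllipse(c);print("turret",e,ray(f,e[0],.14),cv2.minEnclosingCircle(c))
d=[k for k in blob(g,(0,0,90),(180,80,255),(290,130,340,195),200)]
e=cv2.fitEllipse(d[0]);print("dial",e,ray(g,e[0],.122))
print("thermo yaw stripes",ang(T(588,108),T(637,306)),"edges",ang(T(530,98),T(562,335)) , ang(T(678,57),T(722,312)),ang(T(495,98),T(553,350)))
for n,F in(("top",eyes.grab_frame("top")),):
    print(proj(F,[.5436,-.1228,.14]),proj(F,[.482,.1276,.122]))
E
```

```text
slot edges -3.8897955453653177 -3.8682226146077228 mid [ 0.54563251 -0.12448385  0.14      ]
turret ((316.8284912109375, 144.8564453125), (98.48503112792969, 102.35718536376953), 176.3937225341797) [ 0.545879   -0.12442935  0.14      ] ((315.8024597167969, 144.9441375732422), 51.31983184814453)
dial ((314.951416015625, 161.8697052001953), (49.771644592285156, 51.343624114990234), 177.3146209716797) [0.48127909 0.12635302 0.122     ]
thermo yaw stripes 14.048526730398589 edges 6.688966445821559 11.168475810582954 11.765343234240847
[362.64851249 243.90231513] [253.83884094 272.69112619]
```

```bash
python3 - <<'E'
from h import *
env.reach([.541,.127,.185],down(np.pi/2));env.hold(.2)
g=eyes.grab_frame("wrist")
u=proj(g,[.4815,.127,.122]).astype(int)
d=blob(g,(0,0,90),(180,80,255),(u[0]-30,u[1]-35,u[0]+30,u[1]+35),200)
e=cv2.fitEllipse(d[0]);print("dial",u,e,ray(g,e[0],.122))
cv2.imwrite("pics/th2.png",cv2.resize(g["frame"][max(u[1]-60,0):u[1]+60,u[0]-60:u[0]+60],(400,400))[:,:,::-1]);print(monitor.sense()["clock"])
E
```

```text
dial [318 164] ((316.33740234375, 162.22145080566406), (50.36079025268555, 51.10092544555664), 170.67770385742188) [0.4804071  0.12591744 0.122     ]
6.4333
```

View pics/th2.png

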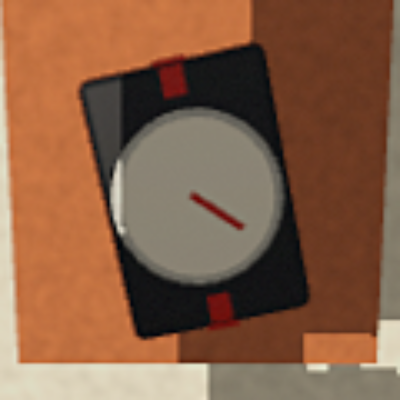

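The second view, from the opposite side, agrees to within 1 mm: dial at crop (198,195) and yaw about 11.5°. Now I'll grasp it and draw it up.

```bash
python3 - <<'E'
from h import *
q=down(np.radians(101.5));x,y=.4808,.1261
env.reach([x,y,.17],q)
print(env.movel([x,y,.090],velocity=.12,guard=12))
env.close_gripper(60);env.hold(.2)
s=monitor.sense();print(s["clock"],s["position"],s["finger_gap"],s["gripper_force"],s["contact_force"])
env.movel([x,y,.165],velocity=.1,guard=25)
s=monitor.sense();print(s["clock"],s["position"],s["finger_gap"],s["contact_force"])
g=eyes.grab_frame("scene");cv2.imwrite("pics/lift.png",cv2.resize(g["frame"][140:300,280:480],(800,640)[0:1]+(600,))[:,:,::-1])
E
```

```text
False
8.3333 [0.48099722 0.12609127 0.09042144] 0.39057301170548375 59.46591854095459 [-0.40651633  0.39895755  7.16321438]
9.2333 [0.48041892 0.12608513 0.1642975 ] 0.38419923263744055 [-0.02355737  0.36662159 -1.39490564]
```

View pics/lift.png

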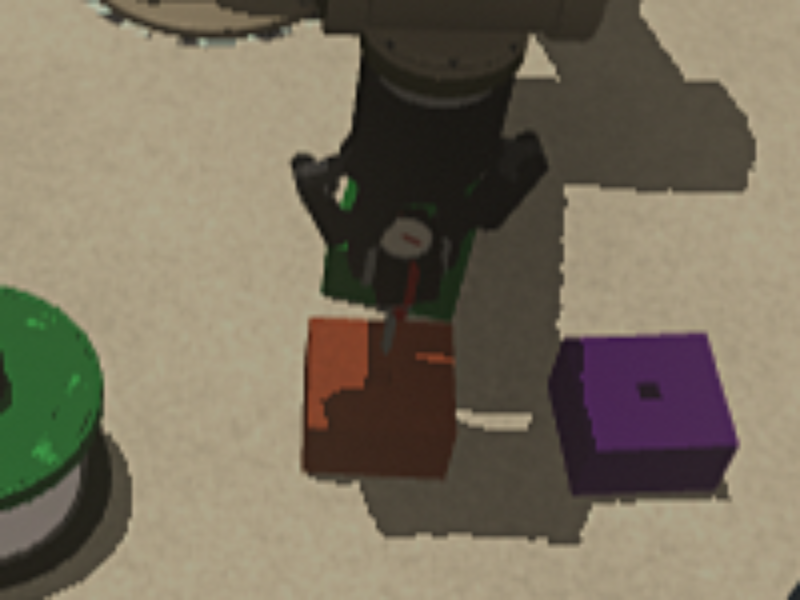

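```bash
python3 - <<'E'
from h import *
g=eyes.grab_frame("scene");b=lambda p:((proj(g,p)-[280,140])*[4,3.75]).round(1)
for dz,n in((.056,"dial"),(.0,"lug"),(-.01,"nose"),(-.06,"tip")): print(n,b([.4806,.1261,.1643-.09+.066+dz]))
w=eyes.grab_frame("wrist");cv2.imwrite("pics/held.png",w["frame"][:,:,::-1])
t=eyes.grab_frame("top");
big=cv2.resize(g["frame"][185:245,345:425],(800,600),interpolation=cv2.INTER_CUBIC);cv2.imwrite("pics/held2.png",big[:,:,::-1])
E
```

```text
dial [405.2 239.3]
lug [394.4 297. ]
nose [392.5 306.7]
tip [383.8 353.3]
```

View pics/held.png

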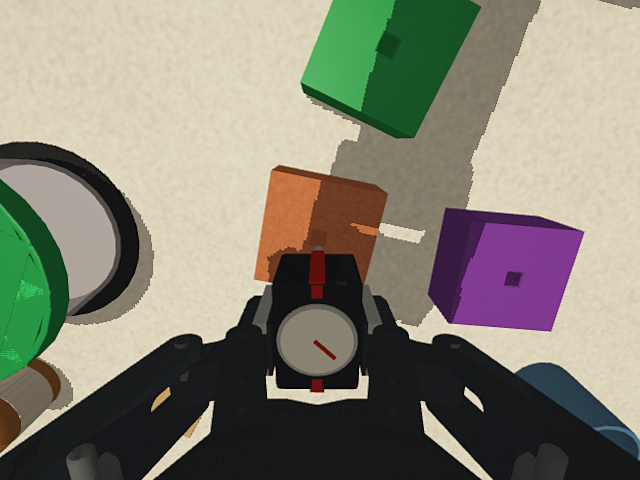

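View pics/held2.png

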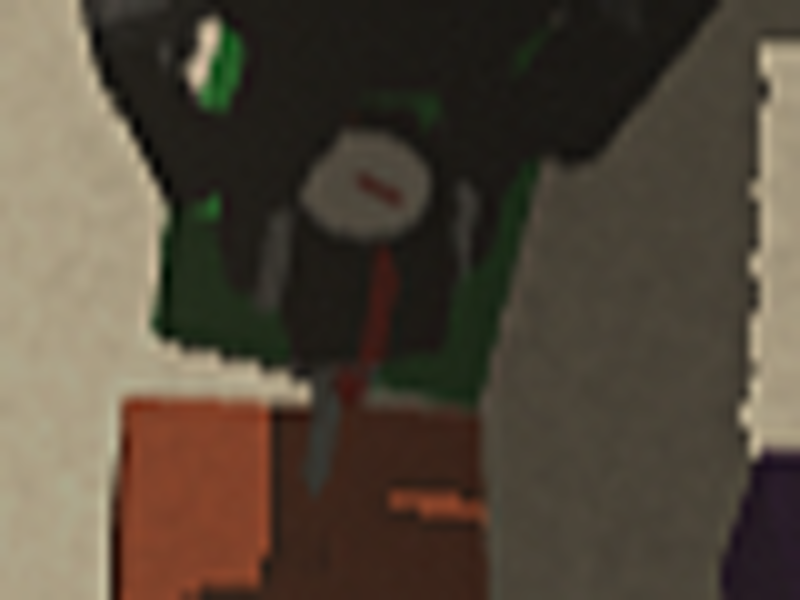

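The held thermometer is upright: the projected tip and dial match the pictures, and the dial at (316,340) in the wrist view is square to the fingers. Next I'll carry it to the port and go down with a guarded move.

```bash
python3 - <<'E'
from h import *
w=eyes.grab_frame("wrist");s=monitor.sense();p=s["position"]
d=blob(w,(0,0,90),(180,80,255),(265,295,370,390),500);e=cv2.fitEllipse(d[0])
o=ray(w,e[0],p[2]-.090+.122)-p
Rm=R.from_quat(s["ee_rot"]).as_matrix();ot=Rm.T@o;print("dial offset in tool",ot.round(4),e[:2])
env.movel([p[0],p[1],.25],velocity=.15)
q=down(np.radians(86.1));off=R.from_quat(q).as_matrix()@np.array([ot[0],0,0])
x,y=np.array([.5453,-.1246])-off[:2];print("target",x,y)
np.save("xy.npy",[x,y])
env.reach([x,y,.25],q);env.hold(.3)
f0=monitor.sense()["contact_force"]
r=env.movel([x,y,.170],velocity=.04,guard=4)
s=monitor.sense();print(r,s["clock"],s["position"],s["contact_force"]-f0,s["ft_torque"])
if not r:
    r=env.movel([x,y,.157],velocity=.015,guard=5)
    s=monitor.sense();print(r,s["clock"],s["position"],s["contact_force"]-f0,s["ft_torque"])
E
```

```text
dial offset in tool [ 0.0012 -0.0008 -0.032 ] ((316.5562438964844, 339.6485290527344), (69.77002716064453, 79.72087860107422))
target 0.546539892406412 -0.12468452738426847
False 13.6667 [ 0.54657777 -0.12467433  0.17011339] [-0.55142564  0.50199387  0.51224652] [ 0.05433145 -0.01146937  0.03921634]
True 14.3417 [ 0.54644233 -0.12462307  0.15940684] [0.40029162 0.03128862 5.30270745] [-0.06790063 -0.03037009 -0.00957118]
```

It went in through the slots: stopped by the spring at about 4.6 mm deep with about 5 N. Now I'll press to 14 mm and turn.

```bash
python3 - <<'E'
from h import *
x,y=np.load("xy.npy")
r=env.movel([x,y,.150],velocity=.01,guard=22);s=monitor.sense()
print(r,s["clock"],s["position"],s["contact_force"],s["ft_torque"])
if not r:
    t0=s["ft_torque"][2]
    for a in list(range(8,81,8))+[83,86,89,92,95]:
        q=down(np.radians(86.1-a));off=R.from_quat(q).as_matrix()@np.array([.0012,0,0])
        r=env.movel([.5453-off[0],-.1246-off[1],.150],velocity=.01,frame=q,guard=20);s=monitor.sense()
        Y=R.from_quat(s["ee_rot"]).as_matrix()[:,1];ya=np.degrees(np.arctan2(Y[1],Y[0]))
        print(a,r,round(s["clock"],2),round(86.1-ya,1),s["position"].round(4),s["contact_force"].round(1),s["ft_torque"].round(2))
        if r or abs(s["ft_torque"][2]-t0)>.5: break
E
```

```text
False 15.3917 [ 0.54659761 -0.12465511  0.15114939] [-4.08733338  1.11420633 11.58164602] [0.20655242 0.62893887 0.05514542]
8 False 15.68 8.0 [ 0.5468 -0.1245  0.1511] [-2.1  2.9 11.4] [0.5  0.29 0.  ]
16 False 15.97 16.0 [ 0.5467 -0.1245  0.1511] [-1.9  4.7 11.2] [0.66 0.34 0.03]
24 False 16.27 24.0 [ 0.5466 -0.1245  0.151 ] [-2.1  3.9 12.2] [0.8  0.3  0.03]
32 False 16.56 32.0 [ 0.5466 -0.1245  0.151 ] [-1.5  4.8 11.4] [0.97 0.21 0.02]
40 False 16.85 40.0 [ 0.5465 -0.1245  0.151 ] [-1.1  4.9 11.1] [1.   0.19 0.05]
48 False 17.14 48.0 [ 0.5464 -0.1246  0.151 ] [-1.3  6.8 12.1] [1.12 0.19 0.03]
56 False 17.43 56.0 [ 0.5463 -0.1246  0.151 ] [-0.8  5.9 11.4] [1.1  0.11 0.  ]
64 False 17.73 64.0 [ 0.5462 -0.1247  0.151 ] [-1.1  5.9 11.3] [1.12 0.16 0.04]
72 False 18.02 72.0 [ 0.546  -0.1248  0.151 ] [-1.1  6.1 11.1] [1.11 0.05 0.03]
80 False 18.31 80.0 [ 0.5459 -0.1248  0.151 ] [-0.4  5.4 12.1] [1.09 0.11 0.06]
83 False 18.56 83.0 [ 0.5458 -0.1248  0.1511] [-0.5  6.2 11.7] [1.16 0.03 0.05]
86 False 18.81 86.0 [ 0.5458 -0.1248  0.1511] [-0.7  6.9 11.5] [1.06 0.02 0.04]
89 False 19.06 89.0 [ 0.5457 -0.1248  0.1511] [-0.3  5.3 11.8] [1.06 0.06 0.08]
92 False 19.31 92.0 [ 0.5455 -0.1249  0.151 ] [-0.9  4.8 10.9] [1.01 0.22 0.12]
95 False 19.56 95.0 [ 0.5449 -0.1249  0.1509] [-3.8  4.9 12.4] [0.94 0.88 0.11]
```

```bash
python3 - <<'E'
from h import *
p=monitor.sense()["position"]
q=down(np.radians(86.1-92))
env.movel([.5455,-.1249,.150],velocity=.01,frame=q)
for z in(.152,.154,.155,.156,.157,.158):
    r=env.movel([.5455,-.1249,z],velocity=.008,guard=12);s=monitor.sense()
    print(z,r,round(s["clock"],2),s["position"].round(4),s["contact_force"].round(1),s["ft_torque"].round(2))
    if r or s["contact_force"][2]<-2.5: break
E
```

```text
0.152 False 20.21 [ 0.5453 -0.1248  0.1527] [-4.   1.6 10.6] [ 0.23  0.69 -0.  ]
0.154 False 20.61 [ 0.5453 -0.1248  0.1545] [-3.   0.7  8.5] [ 0.1   0.55 -0.06]
0.155 False 20.88 [ 0.5453 -0.1248  0.1554] [-2.4  1.   7. ] [ 0.1   0.51 -0.01]
0.156 False 21.16 [ 0.5453 -0.1248  0.1563] [-2.8  1.3  7. ] [ 0.09  0.48 -0.05]
0.157 False 21.43 [ 0.5452 -0.1248  0.1566] [-0.9  0.1  0.1] [ 0.04  0.22 -0.04]
0.158 True 21.64 [ 0.5452 -0.1248  0.1566] [ 1.6 -0.8  2. ] [-0.08 -0.28  0.01]
```

It's locked: the height stops at about 8 mm deep and the tool can't draw it higher. Now I'll let go, retreat straight up and check.

```bash
python3 - <<'E'
from h import *
env.movel([.5453,-.1248,.157],velocity=.01)
env.release();env.hold(.3)
env.movel([.5453,-.1248,.26],velocity=.08,guard=10)
Rm=R.from_quat(monitor.sense()["ee_rot"]).as_matrix()
p=np.array([.5453,-.1248,.26])-.06*Rm[:,0];env.movel(p,velocity=.15);env.hold(.2)
w=eyes.grab_frame("wrist");g=eyes.grab_frame("scene");s=monitor.sense();print(s["clock"],s["contact_force"],s["finger_gap"])
u=proj(w,[.5453,-.1248,.188]).astype(int);v=proj(g,[.5453,-.1248,.16]).astype(int);print(u,v)
d=blob(w,(0,0,90),(180,80,255),(u[0]-30,max(u[1]-30,0),u[0]+30,u[1]+30),100);print("dial",ray(w,cv2.fitEllipse(d[0])[0],.188))
cr=lambda im,u,k:cv2.resize(im[max(u[1]-k,0):u[1]+k,u[0]-k:u[0]+k],(400,400),interpolation=cv2.INTER_CUBIC)
cv2.imwrite("pics/end.png",np.hstack([cr(w["frame"],u,60),cr(g["frame"],v,50)])[:,:,::-1])
E
```

```text
25.0417 [ 0.14195544 -0.15363465 -0.06571679] 1.0013428098862538
[316 162] [266 231]
dial [ 0.54484175 -0.12505662  0.188     ]
```

View pics/end.png

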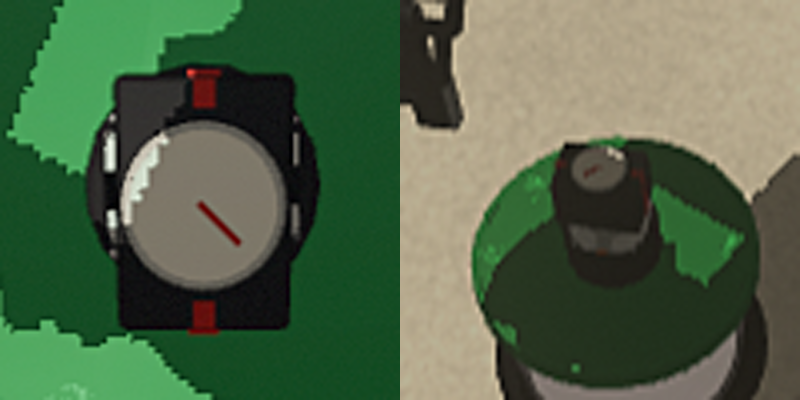

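The thermometer stands upright in the turret, turned a quarter from the slots, with its dial at crop (203,205). The gripper is clear of it.

```bash
python3 -c "
from bench import job;print(job.hand_in())"
```

```text
the job is handed in; nothing more can be done
None
```

The thermometer is locked in the bayonet ring and released, the other things on the shelf were not touched as far as I could tell, and the job was handed in at about 25 s on the robot's clock; no verdict came back.

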